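Unclamp the sprung cover of a drone test box and hold it at the pointer

TASK

The spring-closed cover of the drone electronics test box is held down by a toggle clamp. First throw the clamp over centre, all the way back off the cover, then lift the cover until it is in line with the flat pointer arm at the side of the box, and finish holding it still there with the gripper, because it springs shut if let go. Leave the pointer, the screwdriver, the motor and the small carton where they are.

Things in the scene. Friction and masses are not known exactly. Their poses are not given: they have to be found in the camera images.
- clamp (a joint): Angle (rad) of the toggle clamp: 0 = clamped, with its arm level over the cover's left edge; 1.5 = thrown fully back, arm upright and handle lying outward. It snaps to whichever end is nearer (over centre at about 0.75), from either end needing about 0.5 N m, some 6 N sideways at the handle's top. It blocks the cover while clamped.
- clamp_pivot (a point): Pivot of the toggle clamp, 135 mm above the bench, on a dark post 34 x 30 mm bolted to the bench just left of the box, 45 mm beyond the box's left wall, near the middle of its length. Its x axis points along the pivot pin (parallel to the box's side walls, away from the robot); its y axis, while clamped, points level and straight outward from the box: the handle is thrown that way. The arm, 12 mm round, reaches 70 mm inward from the pivot to a rubber foot on the cover.
- clamp_grip (a point): Centre of the handle's rounded top end. The handle is a black grip 22 mm thick over its last 61 mm, standing up from the pivot; this point is 95 mm from the pivot, and while clamped the handle leans 0.3 rad inward over the cover, with this point 226 mm above the bench and its top 11 mm higher; thrown back it leans 1.2 rad outward. The inner side of the handle is free to be pushed on.
- cover (a joint): Angle (rad) of the sprung cover: 0 = shut and level, growing as it opens (up to 1.3). The spring and its weight pull it shut with about 0.8 N m at 0 and 1.3 N m at 0.8 rad, 4 to 7 N at its handle.
- cover_hinge (a point): Middle of the cover's hinge line, on the box's edge far from the robot, 105 mm above the bench. x points, with the cover shut, level from the handle to the hinge and away from the robot; y along the hinge line to the left; z up. These axes turn with the cover (about +y as it opens). The cover is an aluminium plate 222 x 240 x 10 mm reaching from the hinge to -x, on a grey box 220 x 240 mm and 100 mm high.
- cover_handle (a point): Middle of the cover's handle bar: a steel bar 12 mm thick and parallel to the hinge, 98 mm free length between its two posts, 195 mm from the hinge line towards the free edge (-x of cover_hinge) and 50 mm above the plate's mid-plane (45 mm above its upper face); with the cover shut 155 mm above the bench. It may turn between the fingers.
- pointer (a joint): Angle (rad) of the pointer arm about the same hinge line, 0 = level, measured like cover: the cover is in line with it when both values are equal. Set between 0.45 and 0.85, it stays where it is by friction.
- pointer_hub (a point): Hub of the pointer, on the cover's hinge line extended, 150 mm right of the hinge's middle (30 mm off the box's right wall). -x runs along the pointer, y along the hinge line.
- pointer_tip (a point): Round end, 28 mm across, of the pointer, a flat steel bar 16 mm wide, 4 mm thick, 240 mm long from its hub. It stands in front of a thin fixed sector frame of 6 mm wire (an arc, with a straight strut at 1.0 rad, up to 300 mm above the bench, which is not the pointer).
- motor: Bystander: small dark drone motor, 42 mm across, 44 mm tall, standing right of the box. Origin at the centre of its underside.
- carton: Bystander: small cardboard carton 90 x 70 x 50 mm left of the clamp. Origin at the centre of its underside.
- driver: Bystander: screwdriver lying in front of the box.
Not all that is in view belongs to the job. What is shaped like the part that bears clamp but green is not meant.

How it is judged (in metres and radians):
On the way:
1. the clamp is thrown fully back while the cover is still shut (value of joint clamp above 1.3 rad and value of joint cover below 0.08 rad), for 0.2 s.
At the end, for the whole second after the job is handed in: The clamp is fully back (over 1.3 rad) and the cover is held still (under 0.05 rad/s) by the fingers within 0.08 rad (4.6 degrees) of the pointer's angle, with the fingers bearing on it by more than 1.5 N (value of joint clamp above 1.3 rad and angle between the x axis of cover_hinge and the x axis of pointer_hub, either way round below 0.08 rad and velocity of joint cover between -0.05 and 0.05 rad/s and contact force between the fingers and cover above 1.5 N); the arm keeps its last pose, push and grip.
It fails at once if the cover is forced up (over 0.12 rad) while the clamp is not yet over centre (value of joint cover above 0.12 rad and value of joint clamp below 0.75 rad).
It fails at once if the pointer is shifted (tip moved over 15 mm) (distance of pointer_tip from where it was at the start of the episode above 0.015 m).
It fails at once if the motor is moved over 30 mm (distance of motor from where it was at the start of the episode above 0.03 m).
It fails at once if the carton is moved over 30 mm (distance of carton from where it was at the start of the episode above 0.03 m).
It fails at once if the screwdriver is moved over 30 mm (distance of driver from where it was at the start of the episode above 0.03 m).
It also fails if it takes over 50 s, if anything falls off the work surface, if the arm or the gripper's body presses on something with over 40 N, if the wrist force passes 120 N, or if a joint passes its speed limit or range.

ROBOT

A 6-joint arm with a two-finger parallel gripper is mounted at the origin on the work surface. World frame = base frame: x ahead of the robot, y to its left, z up, the work surface at z = 0. Lengths are in mm, angles in rad, forces in N, time in s.
With the tool pointing down it reaches from about 350 to 775 mm from the base axis. Payload 7.3 kg.
Tool frame: the origin (TCP) lies midway between the tips of the shut fingers; the grasp point (between the pads) lies 19 mm behind it; z points along the fingers, y is the direction in which the jaws open and shut (so a half turn about z gives the same grasp; the last joint's range is limited). The gripper opens to 92 mm and grips with 3 to 60 N. Pads are 19 mm wide; open, the fingers measure 130 mm over their backs; the gripper's body (75 mm by 190 mm) begins 47 mm behind the grasp point.
Start: joints at [-1.365, 0.342, 1.524, -0, 1.275, -0.146], TCP at [180.932, -492.858, 226.741] pointing down, gripper open.
Joint ranges: [-2.53, 2.53], [-0.77, 2.02], [0.04, 2.7], [-1, 4.14], [0.28, 2.66], [-3.11, 3.11]. Speed limits (rad/s): [2.57, 2.57, 3.14, 3.14, 3.14, 3.14].

INTERFACE

Orientations are given as [roll, pitch, yaw] about the fixed x, y, z axes, in that order (R = Rz(yaw) Ry(pitch) Rx(roll)).
In Python, from plant import sensors, imaging, ticket gives the robot as it stands. The module is installed in compiled form; this text tells all that it offers.
- The arm moves only by the tool arm_command, never from a script. Its argument "increments" is one flat list of numbers, 5 for each row, row after row: the closure, from 0 (fully open) to 1 (shut), then the shift along the tool's x, y, z in mm, then the turn about the tool's z in degrees. In form: [hand, dx, dy, dz, spin, hand, dx, dy, dz, spin, ...]. A call has 1 to 20 rows; each row is the pose to reach, as a shift and turn from the pose commanded when the call began, along the tool's axes at that moment; what a row does not reach only later rows make up. A row lasts 1/8 s, in which the tool goes at most 62.5 mm and 10.7 degrees, less where a joint would pass 70% of its speed; a pose out of reach is approached as far as the arm can. A call with a gripper value outside its range is refused whole. The fingers move at their own pace and stop on an object; the grip force is fixed at half the most. Time passes only in rows, so rows that repeat a pose let the fingers close. It gives the time, the measured TCP pose, the force and the opening at its end, in the units of the state.
- sensors.get_obs(): the state, without advancing time (a new reading comes with each control period).
- imaging.capture(name): name is "scene" or "top" or "wrist"; returns the picture (384x512x3 uint8, blue, green, red); there is no depth.
- imaging.calibration(name): a dict with "fx", "fy", "cx", "cy" (pixels), "world_to_cam" (4x4, takes a point from world to camera coordinates); the wrist camera has in their place "hand_eye" (4x4, takes a point from camera to tool coordinates, whose origin is the TCP and whose axes are the flange's). Camera axes: x right, y down, z forward; pixel columns grow to the right and rows downward; lengths in mm; the calibration is good to about 2 mm. A picture is of the moment at which its call begins: read the wrist's pose just before it. calibration takes no time and is no camera call.
- ticket.close_job(): hands the job in, once; it reports no verdict.
The state is a dict: "time": time; "joint_positions": joint angles; "dq": joint speeds; "tau": joint torques, N m; "tool_pos": TCP position; "tcp_rot": TCP orientation; "contact_force": force on the tool from outside, world axes, zero at the start; "moment": the same for the moment, N m; "grip_width": finger opening in mm.
Only numpy, scipy, OpenCV 4.12 (cv2) and the standard library are available. Lean on these libraries where they do the work, as an engineer would, in place of code of your own. Each camera call takes 0.05 s, during which the arm holds its last target. There are 200 camera calls.

## Working session

There is one attempt and no reset: what is moved stays moved. The work goes in short steps, Python scripts to look and compute and a tool call to move; the robot and the scene stay as the last step left them, time stands still between calls to the robot, and variables do not carry over. Pictures are saved under pics/ and viewed, about 8 in all and at most 12, crops included, and the job is handed in when it is done.

Besides the shell and the picture viewer there is one more tool, called after "Emit:" by a JSON object that holds its "method" and its "body". arm_command: Moves the arm, as the interface text tells. Its arguments: {"type":"object","properties":{"increments":{"type":"array","items":{"type":"number"}}},"required":["increments"]}

```bash
mkdir -p pics; python3 - <<'E'
from plant import sensors, imaging
import cv2, numpy as np
np.set_printoptions(precision=4,suppress=True)
o=sensors.get_obs();print(o)
for n in("scene","top"):
    im=imaging.capture(n);cv2.imwrite(f"pics/{n}0.png",im)
for n in("scene","top","wrist"):print(n,imaging.calibration(n))
a=cv2.imread("pics/scene0.png");b=cv2.imread("pics/top0.png")
E
```

```text
{'time': 0.0, 'joint_positions': array([-1.365 ,  0.3427,  1.525 ,  0.    ,  1.2754, -0.146 ]), 'dq': array([ 0.001 ,  0.0001,  0.0008,  0.0006, -0.0011, -0.0005]), 'tau': array([  0.0001, -43.1247, -24.4215,   0.0719,   0.056 ,  -0.0001]), 'tool_pos': array([ 180.8408, -492.4449,  226.0378]), 'tcp_rot': array([-3.1401, -0.0002,  0.3518]), 'contact_force': array([0.0327, 0.2363, 0.9068]), 'moment': array([-0.0393, -0.0053, -0.0126]), 'grip_width': 92.06933797155365}
scene {'fx': 415.8431598007317, 'fy': 415.8431598007317, 'cx': 250.62290972757654, 'cy': 191.8494081079116, 'world_to_cam': array([[   0.0469,    0.9988,   -0.0153,  -85.7074],
       [   0.7735,   -0.046 ,   -0.6321, -311.7318],
       [  -0.6321,    0.0178,   -0.7747, 1428.0561],
       [   0.    ,    0.    ,    0.    ,    1.    ]])}
top {'fx': 379.3323733019301, 'fy': 379.3323733019301, 'cx': 263.3746567924041, 'cy': 190.5111075980309, 'world_to_cam': array([[ -0.0076,  -1.    ,   0.0065,  56.7001],
       [ -0.9871,   0.0064,  -0.1603, 568.784 ],
       [  0.1602,  -0.0077,  -0.9871, 960.8542],
       [  0.    ,   0.    ,   0.    ,   1.    ]])}
wrist {'fx': 283.5643154733566, 'fy': 283.5643154733566, 'cx': 260.75253672648284, 'cy': 191.20809258088772, 'hand_eye': array([[   0.0009,   -0.956 ,   -0.2935,   80.3546],
       [   1.    ,    0.0008,    0.0007,    0.3545],
       [  -0.0004,   -0.2935,    0.956 , -157.7022],
       [   0.    ,    0.    ,    0.    ,    1.    ]])}
```

View pics/scene0.png

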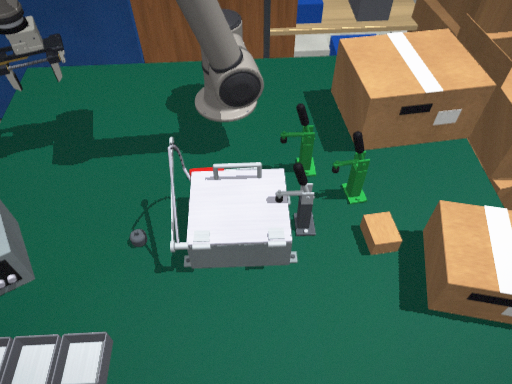

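View pics/top0.png

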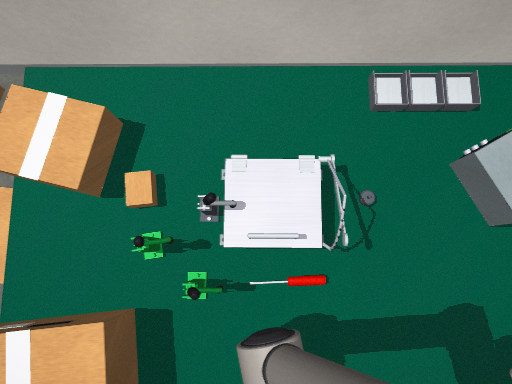

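Scene view: the box is centred at about (240,215), with the grey clamp post at (305,215) and its black grip at (300,174). The cover handle is at (237,166) and the pointer and frame are at about (175,195). Top view: the clamp is at (208,203), the handle bar runs (248–299,236), and the pointer and frame run from (330,160) to (345,240).

These could be mistaken for the clamp:
- Top view, green: (152,243) and (197,288).
- Top view, grey: (208,203). This is the one I choose, because it is beside the box's left wall with its arm on the cover.

For the pointer, the wire arc and strut could be mistaken for the flat bar. I'll check both in crops.

```bash
python3 - <<'E'
import cv2, numpy as np
a=cv2.imread("pics/scene0.png");b=cv2.imread("pics/top0.png")
A=cv2.resize(a[125:275,150:330],None,fx=4,fy=4,interpolation=cv2.INTER_CUBIC)
B=cv2.resize(b[145:255,190:360],None,fx=4.6,fy=4.6,interpolation=cv2.INTER_CUBIC)
cv2.imwrite("pics/c1.png",A);cv2.imwrite("pics/c2.png",B)
E
```

```text
(no output)
```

View pics/c1.png

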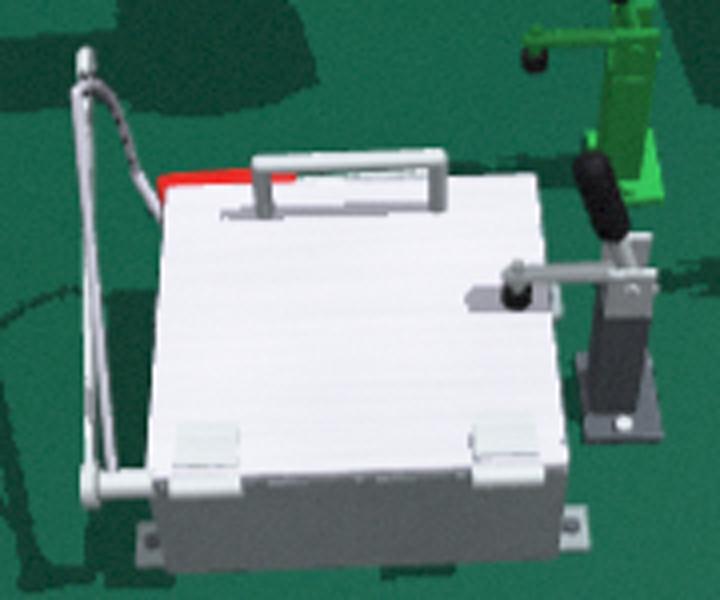

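View pics/c2.png

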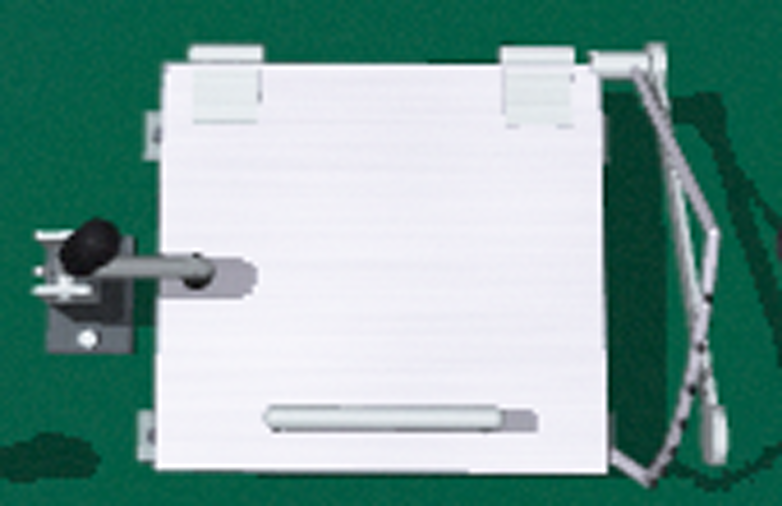

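Scene crop: the clamp has a grey post, with its grip from (592,165) to (615,230). The bar ends are at (257,160) and (443,154), the pointer tip (flat, round end) at about (86,62) and the hub at (90,485). Top crop: the pointer tip is at (714,435), the strut's corner at (714,235) belongs to the frame, and the grip top is at (92,242). So the grey clamp is confirmed.

```bash
cat > h.py <<'E'
import numpy as np, cv2
from plant import sensors, imaging
np.set_printoptions(precision=2,suppress=True)
C={n:imaging.calibration(n) for n in("scene","top")}
def P(n):
    c=C[n];return np.array([[c["fx"],0,c["cx"]],[0,c["fy"],c["cy"]],[0,0,1]])@c["world_to_cam"][:3]
def ray(n,uv):
    M=P(n);o=-np.linalg.solve(M[:,:3],M[:,3]);d=np.linalg.solve(M[:,:3],[*uv,1]);return o,d/np.linalg.norm(d)
def onz(n,uv,z):
    o,d=ray(n,uv);return o+d*(z-o[2])/d[2]
def tri(s,t):
    X=cv2.triangulatePoints(P("scene"),P("top"),np.array(s,float),np.array(t,float));return (X[:3]/X[3]).ravel()
S=lambda u,v:(u/4+150-.4,v/4+125-.4)
T=lambda u,v:(u/4.6+190-.4,v/4.6+145-.4)
E
python3 - <<'E'
from h import *
cor=[onz("top",T(*p),110) for p in[(165,65),(602,65),(606,472),(155,470)]];print("corners",*cor)
cs=[onz("scene",S(*p),110) for p in[(567,465),(152,470),(163,180),(537,175)]];print("corners scene",*cs)
for p,q in[((265,416),(257,160)),((500,418),(443,154))]:print("bar",onz("top",T(*p),155),onz("scene",S(*q),155))
tip=tri(S(86,62),T(714,435));print("tip",tip)
print("hub",tri(S(90,485),T(655,63)))
print("grip",tri(S(592,165),T(92,242)), onz("top",T(92,242),230),onz("scene",S(592,165),230))
print("foot",tri(S(515,270),T(200,268)))
E
```

```text
corners [640.3  147.89 110.  ] [638.88 -91.2  110.  ] [418.51 -86.33 110.  ] [421.33 151.3  110.  ]
corners scene [644.69 149.2  110.  ] [634.74 -84.97 110.  ] [412.92 -88.66 110.  ] [423.32 153.86 110.  ]
bar [447.17  91.79 155.  ] [441.14 -23.61 155.  ]
bar [445.31 -26.61 155.  ] [443.12  91.49 155.  ]
tip [ 433.43 -116.38  236.41]
hub [ 640.61 -120.43  106.79]
grip [525.52 169.47 228.81] [525.39 170.02 230.  ] [526.66 168.66 230.  ]
foot [524.75 127.94 138.53]
```

Measured in world coordinates:

| Item | Value |
|---|---|
| Hinge | x about 641, y 31, z 105 |
| Bar | (446, 33, 155) |
| Pointer | about 0.56 rad |
| Clamp grip | (525, 169, 228) |
| Clamp pivot | y about 196 |
| Box yaw | about 0 |

First I lift and travel to the inner side of the clamp handle at yaw 90°, with the fingers shut.

Emit:
{"method": "arm_command", "body": {"increments": [0,0,0,-40,0,0.5,0,0,-80,0,1,0,0,-115,0,1,32,-27,-115,-4,1,64,-55,-115,-8,1,96,-82,-115,-12,1,128,-110,-115,-16,1,160,-138,-115,-20,1,192,-165,-115,-24,1,224,-193,-115,-28,1,256,-221,-115,-33,1,288,-248,-115,-37,1,320,-276,-115,-41,1,352,-304,-115,-45,1,384,-331,-115,-49,1,416,-359,-115,-53,1,448,-387,-115,-57,1,480,-414,-115,-62,1,512,-442,-115,-66,1,537,-465,-115,-69.8]}}

```text
time: 2.6
tool_pos: [525.2, 130.3, 341.1]
tcp_rot: [-3.141, 0.0, 1.573]
contact_force: [0.3, -0.1, 0.4]
grip_width: 0.5
```

Emit:
{"method": "arm_command", "body": {"increments": [1,0,0,40,0,1,0,0,80,0,1,0,0,115,0,1,0,0,131,0,1,0,0,131,0,1,10,0,131,0,1,18,0,131,0,1,26,0,131,0,1,34,0,131,0,1,42,0,131,0,1,50,0,131,0,1,58,0,131,0]}}

```text
time: 4.1
tool_pos: [526.5, 185.9, 212.7]
tcp_rot: [3.136, 0.002, 1.57]
contact_force: [1.3, -6.5, 6.1]
grip_width: 0.3
```

Emit:
{"method": "arm_command", "body": {"increments": [1,8,0,0,0,1,16,0,0,0,1,24,0,0,0,1,32,0,0,0,1,40,0,0,0,1,48,0,0,0,1,56,0,0,0]}}

```text
time: 4.97
tool_pos: [524.8, 243.4, 210.6]
tcp_rot: [-3.141, 0.0, 1.57]
contact_force: [-0.1, -1.1, 0.1]
grip_width: 0.4
```

```bash
python3 - <<'E'
from h import *
print(sensors.get_obs()["contact_force"])
a=imaging.capture("scene");b=imaging.capture("top")
A=cv2.resize(a[75:275,150:350],(400,400));B=cv2.resize(b[130:270,150:370],(629,400))[:,:400]
cv2.imwrite("pics/p1.png",np.hstack([A,B]))
E
```

```text
[-0.07 -1.12  0.09]
```

View pics/p1.png

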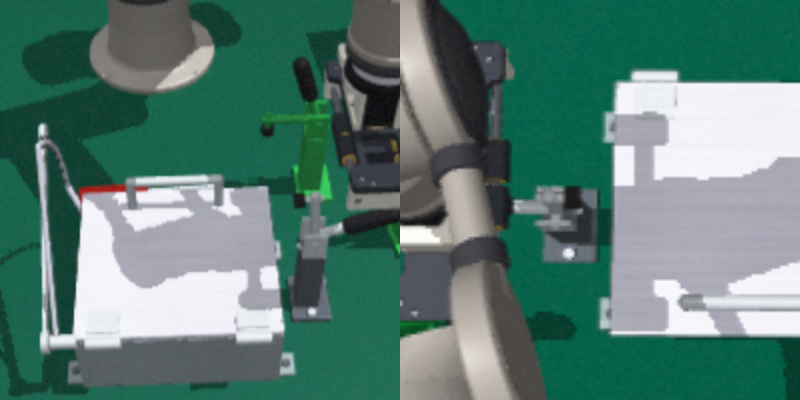

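The image shows the clamp arm upright at (315,205), the handle lying outward at (365,222), and the cover shut. The clamp is thrown. Next I lift and go over the bar with the fingers open.

Emit:
{"method": "arm_command", "body": {"increments": [1,0,0,-30,0,1,0,0,-65,0,1,-5,0,-90,0,0.5,-40,-15,-90,0,0,-80,-30,-90,0,0,-120,-45,-90,0,0,-160,-60,-90,0,0,-200,-75,-90,0,0,-211,-79,-90,0,0,-211,-79,-60,0,0,-211,-79,-20,0,0,-211,-79,20,0,0,-211,-79,50,0,0,-211,-79,68,0,0,-211,-79,74,0,0,-211,-79,74,0]}}

```text
time: 7.08
tool_pos: [446.0, 32.0, 136.8]
tcp_rot: [3.142, -0.0, 1.57]
contact_force: [0.1, -0.5, 0.6]
grip_width: 92.0
```

Emit:
{"method": "arm_command", "body": {"increments": [0.4,0,0,0,0,0.8,0,0,0,0,1,0,0,0,0,1,0,0,0,0,1,0,0,0,0,1,0,0,0,0,1,0,0,0,0]}}

```text
time: 7.95
tool_pos: [445.7, 31.8, 136.7]
tcp_rot: [-3.142, 0.0, 1.57]
contact_force: [-0.3, 0.6, -0.4]
grip_width: 26.3
```

Emit:
{"method": "arm_command", "body": {"increments": [1,0,0,0,0,1,0,0,0,0,1,0,0,0,0,1,0,0,0,0]}}

```text
time: 8.45
tool_pos: [447.8, 31.7, 137.0]
tcp_rot: [3.137, 0.0, 1.57]
contact_force: [7.1, 0.9, -4.0]
grip_width: 11.0
```

The width is 11 mm, so the bar is gripped, at about x 448. Now I lift along the hinge arc.

Emit:
{"method": "arm_command", "body": {"increments": [1,0,2,0,0,1,0,4.7,-9.7,0,1,0,8,-19.2,0,1,0,11.7,-28.6,0,1,0,15.8,-37.7,0,1,0,20.4,-46.7,0,1,0,25.5,-55.4,0,1,0,31,-63.8,0,1,0,36.9,-72,0,1,0,43.2,-79.8,0,1,0,49.8,-87.4,0,1,0,59,-96.6,0,1,0,59,-96.6,0,1,0,59,-96.6,0]}}

```text
time: 10.2
tool_pos: [502.2, 31.2, 234.0]
tcp_rot: [-3.136, 0.001, 1.57]
contact_force: [-12.9, -4.9, 2.8]
grip_width: 11.0
```

```bash
python3 - <<'E'
from h import *
o=sensors.get_obs();print(o["tool_pos"],o["contact_force"],o["grip_width"])
a=imaging.capture("scene");b=imaging.capture("top")
cv2.imwrite("pics/s2.png",a);cv2.imwrite("pics/t2.png",b)
A=cv2.resize(a[110:280,150:340],None,fx=4,fy=3.5,interpolation=cv2.INTER_CUBIC)
cv2.imwrite("pics/p2.png",A)
cv2.imwrite("pics/p3.png",cv2.resize(b[145:255,190:360],None,fx=4.6,fy=4.6,interpolation=cv2.INTER_CUBIC))
E
```

```text
[502.2   31.17 233.98] [-12.87  -4.85   2.79] 10.972208556188189
```

View pics/p2.png

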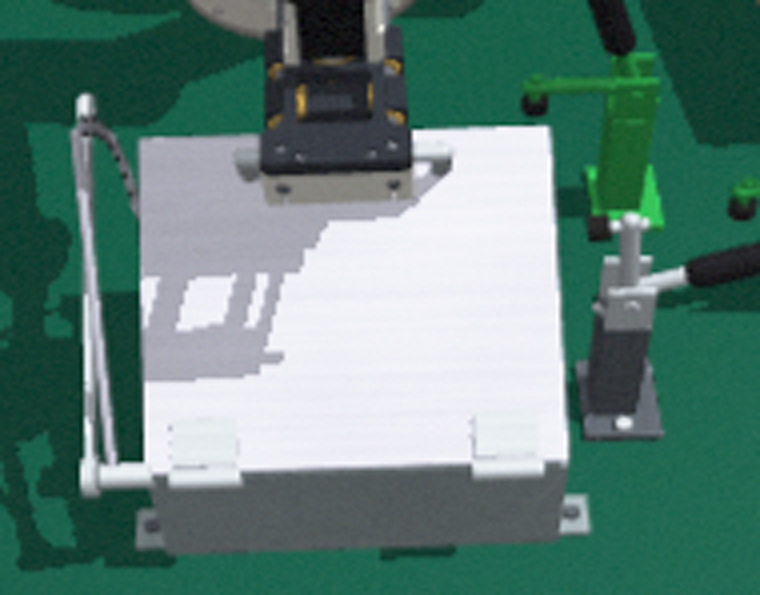

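View pics/p3.png

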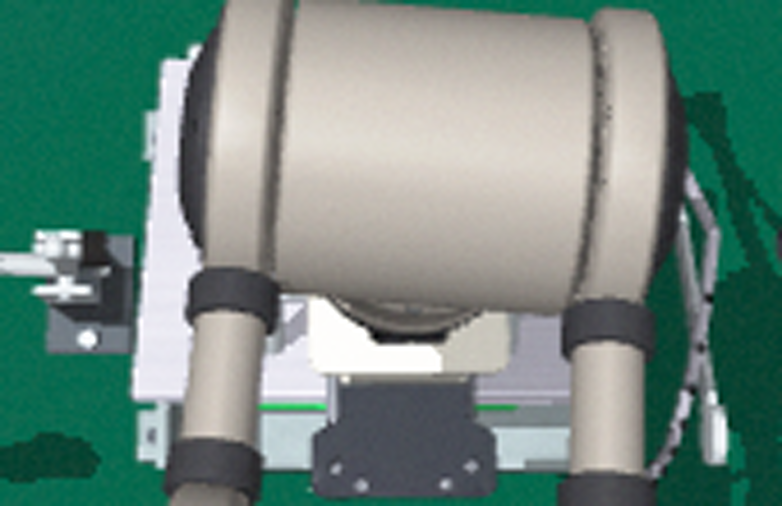

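The scene crop shows the cover open and parallel to the pointer bar, with free-edge corners at (140,137) and (550,127) and the tip at (86,110). The clamp is still upright. In the top crop the cover's left free corner is at (132,400) and the tip is still at (714,435), so the pointer has not moved. Next I measure the angles.

```bash
python3 - <<'E'
from h import *
S2=lambda u,v:(u/4+150-.4,v/3.5+110-.4)
hx,hz=642,105
def iny(n,uv,y):
    o,d=ray(n,uv);return o+d*(y-o[1])/d[1]
c=tri(S2(550,127),T(132,400));print("corner",c)
off=np.arctan2(5,222)
print("cover", np.arctan2(c[2]-hz,hx-c[0])-off)
# fit phi so that projected model edges match image rows (scene), and the tip likewise
from scipy.optimize import minimize_scalar as ms
def proj(n,X): p=P(n)@np.r_[X,1];return p[:2]/p[2]
def pt(r,h,phi,y): return np.array([hx-r*np.cos(phi)+h*np.sin(phi),y,hz+r*np.sin(phi)+h*np.cos(phi)])
def fit(n,uv,r,h,y,k): return ms(lambda p:(proj(n,pt(r,h,p,y))[k]-uv[k])**2,bounds=(.2,1.1),method="bounded").x
print("corner R row",fit("scene",S2(550,127),222,5,151,1),"L row",fit("scene",S2(140,137),222,5,-89,1),"top row",fit("top",T(132,400),222,5,151,1))
t=tri(S2(86,110),T(714,435));print("tip",t,"ang",np.arctan2(t[2]-hz,hx-t[0]))
print("tip scene end row",fit("scene",S2(86,96),254,0,-119,1),"top end row",fit("top",T(714,466),254,0,-119,1),"top centre",fit("top",T(714,435),240,0,-119,1))
E
```

```text
corner [452.26 152.69 219.48]
cover 0.5203591002325227
corner R row 0.5150711175605056 L row 0.5993941139751623 top row 0.5228058802194652
tip [ 433.52 -116.92  233.56] ang 0.5525569769190175
tip scene end row 0.5618502587555378 top end row 0.5034890510566284 top centre 0.5207120428942972
```

The estimates of cover minus pointer run from about 0.00 to +0.04 rad. The TCP arc gives the cover 0.56, and the pointer measures about 0.55. I'll ease back slightly, which also relieves the 13 N pull along x, and let it settle.

Emit:
{"method": "arm_command", "body": {"increments": [1,0,-1.5,1,0,1,0,-3,2,0,1,0,-3,2,0,1,0,-3,2,0,1,0,-3,2,0,1,0,-3,2,0,1,0,-3,2,0,1,0,-3,2,0]}}

```text
time: 11.3
tool_pos: [499.9, 31.2, 231.7]
tcp_rot: [-3.137, 0.001, 1.57]
contact_force: [-9.5, -4.1, 0.7]
grip_width: 11.2
```

```bash
python3 - <<'E'
from h import *
o=sensors.get_obs();print(o["time"],o["tool_pos"],o["contact_force"],o["grip_width"],o["dq"])
from plant import ticket
x,z=o["tool_pos"][[0,2]];c=np.hypot(x-447.8,z-136.8);phi=2*np.arcsin(c/402.6);print("phi",phi)
if abs(phi-.555)<.03 and 9<o["grip_width"]<13: print(ticket.close_job())
E
```

```text
11.3 [499.86  31.21 231.71] [-9.54 -4.07  0.68] 11.184682559722411 [ 0.  0.  0. -0. -0.  0.]
phi 0.5444851837527254
the job is handed in; nothing more can be done
None
```

I threw the grey toggle clamp fully back with the shut fingers while the cover was still shut. I then gripped the cover's bar, lifted the cover along its hinge arc to the pointer's angle, and handed the job in at 11.3 s with the gripper still holding it. The hand-in reports no verdict.

**Last checks:**
- **Cover and hold:** the tool's position puts the cover at about 0.544 rad. The arm was still, the finger opening was 11.2 mm on the bar, and the outside force was about 10 N.
- **Clamp and pointer:** after the lift, both views showed the clamp arm still upright and the pointer tip where it had been (within about 3 mm).
- **Other objects:** I did not measure the screwdriver, motor or carton again. The arm's path kept clear of them.

**Disagreement:** single-view estimates spread more than I would like. The pointer came out at 0.50–0.58 rad, best about 0.55. Before a final small lowering of about 0.015 rad, the cover came out at 0.52–0.60 rad by camera and 0.56 by the tool's position. Comparing cover with pointer in the same view gave 0 to 0.04 rad, against the 0.08 allowed. I did not take another picture after that last lowering.

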